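Clamp a glued flowerpot shut and pin it

ROBOT

A 6-joint arm with a two-finger parallel gripper is mounted at the origin on the work surface. World frame = base frame: x ahead of the robot, y to its left, z up, the work surface at z = 0. Lengths are in m, angles in degrees, forces in N, time in s.
With the tool pointing down it reaches from about 0.4 to 0.825 m from the base axis. Payload 7 kg.
Tool frame: the origin (TCP) lies midway between the tips of the shut fingers; the grasp point (between the pads) lies 19 mm behind it; z points along the fingers, y is the direction in which the jaws open and shut (so a half turn about z gives the same grasp; the last joint's range is limited). The gripper opens to 88 mm and grips with 3 to 60 N. Pads are 19 mm wide; open, the fingers measure 130 mm over their backs; the gripper's body (78 mm by 193 mm) begins 47 mm behind the grasp point.
Start: joints at [-50.873, 20.546, 0.682, 0, -70.136, -16.507], TCP at [0.26, -0.623, 0.227] pointing down, gripper open.
Joint ranges: [-176.03, 176.03], [-82.01, 121.73], [-58.28, 71.71], [-173.87, 95.51], [-174.79, -0.11], [-173.66, 173.66]. Speed limits (degrees/s): [136.94, 136.94, 172.46, 180, 180, 180].

INTERFACE

Orientations are given as [roll, pitch, yaw] about the fixed x, y, z axes, in that order (R = Rz(yaw) Ry(pitch) Rx(roll)).
In Python, from plant import sensors, cams, job gives the robot as it stands.
- The arm moves only by the tool move_arm, never from a script. Its argument "commands" is a list of rows, each a list of 7 numbers: the finger opening in cm, from 0 to 8.76, then the shift along the tool's x, y, z in cm, then the turn, a rotation vector about the tool's x, y, z in rad. In form: [[hand, x, y, z, wx, wy, wz], ...]. A call has exactly 8 rows; each row is the pose to reach, as a shift and turn from the pose commanded when the call began, along the tool's axes at that moment; what a row does not reach only later rows make up. A row lasts 1/8 s, in which the tool goes at most 62.5 mm and 10.7 degrees, less where a joint would pass 70% of its speed; a pose out of reach is approached as far as the arm can. A call with a gripper value outside its range is refused whole. The fingers move at their own pace and stop on an object; the grip force is fixed at half the most. Time passes only in rows, so rows that repeat a pose let the fingers close, or fill a call up. It gives the time, the measured TCP pose, the force and the opening at its end, in the units of the state.
- sensors.get_obs(): the state, without advancing time (a new reading comes with each control period).
- cams.snapshot(name): name is "side" or "top" or "wrist"; returns a dict with "frame" (400x640x3 uint8, red, green, blue), "camera_matrix" (3x3 intrinsics, pixels), "R" (3x3) and "t" (3): a world point X has camera coordinates R X + t. Camera axes: x right, y down, z forward; pixel columns grow to the right and rows downward; lengths in m; the calibration is good to about 2 mm. A picture is of the moment at which its call begins. There is no depth.
- job.close_job(): hands the job in, once; it reports no verdict.
The state is a dict: "clock": time; "joint_pos": joint angles; "qvel": joint speeds; "tau": joint torques, N m; "tool_pos": TCP position; "orientation": TCP orientation; "force": force on the tool from outside, world axes, zero at the start; "moment": the same for the moment, N m; "opening": finger opening in m.
Only numpy, scipy, OpenCV 4.12 (cv2) and the standard library are available. Lean on these libraries where they do the work, as an engineer would, in place of code of your own. Each camera call takes 0.05 s, during which the arm holds its last target.

TASK

A cracked flowerpot has just been glued and stands in the open hinged clamp on the bench. Swing the clamp fully shut around the pot, push the locking pin from its wooden block all the way down through the holes in the two overlapping ears, then pinch the clamp's two upright lugs firmly together between the fingers. Finish while still squeezing the lugs: do not let go, and keep the pot standing in its seat.

Things in the scene. Friction and masses are not known exactly. Their poses are not given: they have to be found in the camera images.
- clamp: Aluminium pot clamp fixed to the bench on a 150 x 150 x 12 mm plywood base; origin on the bench under the ring's centre, z up, x roughly away from the robot. Two half rings (outer radius 57 mm, 34 to 84 mm above the bench) split along x: the +y half is fixed, the -y half swings on a post (8 mm radius, 90 mm tall) at x = +68 mm. The holed ears and the lugs are at the -x end.
- half (a joint): Angle of the swinging half about the vertical hinge: 0 = fully shut against its stop, up to 1.3 rad = open, swinging away to the clamp's -y side. A stiff hinge without spring: about 1 N at the lug moves it and it stays where it is left.
- half_hinge (a point): On the vertical hinge axis, 73 mm above the bench.
- swing_lug (a point): Upright lug of the swinging half, 14 (along the split) x 12 mm, top 125 mm above the bench. The point is its middle, 110 mm above the bench, 133 mm from the hinge axis along the split, 10 mm outside it. Axes turn with the half; the outer face to push on is its -y side, 6 mm from the point. Around the lugs the clamp is at most 84 mm high, the pot 92 mm.
- fixed_lug (a point): The same lug on the fixed half: 14 x 12 mm across, top 125 mm above the bench, the point in its middle 110 mm above the bench. Shut, the two lugs stand side by side along the clamp's y axis with an 8 mm gap and measure 32 mm over their outer faces.
- half_hole (a point): Centre of the 13 mm hole in the swinging half's ear (36 mm wide, 12 mm thick), at its top face, 73 mm above the bench. 178 mm from the hinge axis; the lugs begin 38 mm from it towards the ring.
- ear_hole (a point): Centre of the 13 mm hole in the fixed half's ear (36 mm wide, 12 mm thick), at its top face, 57 mm above the bench and 45 mm towards the robot from the middle of the lugs; axes as the clamp. Shut, half_hole lies 16 mm straight above it. Below the ear there is only air.
- pin_knob (a point): Loose 60 g locking pin upright in the middle hole of a fixed wooden block (75 x 95 x 45 mm): steel shank 10 mm across, 38 mm long, tapered foot, 36 mm deep in the block; on it a round wooden knob 22 mm across, 46 mm tall. The point is the knob's centre, 61 mm above the foot, 23 mm above the knob's underside; z runs up the pin. Home, the knob is on the upper ear, the point 39 mm above ear_hole.
- pot: Terracotta flowerpot with a glued crack, loose, 92 mm across the rim, 80 mm tall, standing on the clamp's base inside the ring with 2 to 4 mm of room all round. Origin at the centre of its underside, 12 mm above the bench; z is up.
Not all that is in view belongs to the job. Leave any yellow look-alike of the part that bears pin_knob alone.

How it is judged:
By the outcome, as a careful person would: the job done as asked, in the order asked, and still so for the second after the job is handed in, while the arm keeps its last pose, push and grip.
It also fails if it takes over 61 s, if anything falls off the work surface, if the arm or the gripper's body presses on something with over 40 N, if the wrist force passes 120 N, or if a joint passes its speed limit or range.

## Working session

There is one attempt and no reset: what is moved stays moved. The work goes in short steps, Python scripts to look and compute and a tool call to move; the robot and the scene stay as the last step left them, time stands still between calls to the robot, and variables do not carry over. Pictures are saved under pics/ and viewed, and the job is handed in when it is done.

Besides the shell and the picture viewer there is one more tool, called by a JSON object that holds its "method" and its "body", one argument or row to a line. move_arm: Moves the arm, as the interface text tells. Its arguments: {"type":"object","properties":{"commands":{"type":"array"}},"required":["commands"]}

```bash
ls; mkdir -p pics; python3 - <<'E'
from plant import sensors, cams
import cv2,pickle
o=sensors.get_obs(); print(o)
for n in ("side","top","wrist"):
    s=cams.snapshot(n); pickle.dump(s,open(f"pics/{n}0.pkl","wb"))
    cv2.imwrite(f"pics/{n}0.png",s["frame"][:,:,::-1])
    print(n,s["camera_matrix"].tolist(),s["R"].round(4).tolist(),s["t"].round(4).tolist())
E
```

```text
pics
{'clock': 0.0, 'joint_pos': array([-5.08715762e+01,  2.05906906e+01,  6.35072632e-01, -2.05265595e-02,
       -7.01343777e+01, -1.65085250e+01]), 'qvel': array([ 0.0084824 , -0.18982611,  0.0575484 ,  0.02175354,  0.14859557,
        0.05444785]), 'tau': array([ 4.46336317e-04, -5.82717705e+01,  2.93055207e+01,  6.99754760e+00,
        6.86664323e-03, -1.55706061e-04]), 'tool_pos': array([ 0.25943487, -0.62264201,  0.22563966]), 'orientation': array([ 1.79908231e+02, -7.07456684e-03, -1.57387086e+02]), 'force': array([-0.21620131, -0.16033998, -0.04579636]), 'moment': array([0.09334573, 0.00014334, 0.03473898]), 'opening': 0.08757523210425446}
side [[377.52045928682037, 0.0, 324.9666274218898], [0.0, 377.52045928682037, 194.43880939293382], [0.0, 0.0, 1.0]] [[-0.9971, -0.0756, -0.0008], [-0.0388, 0.5206, -0.8529], [0.0649, -0.8505, -0.522]] [0.5888, 0.0684, 1.0203]
top [[437.6238514115971, 0.0, 314.4481002098367], [0.0, 437.6238514115971, 200.75091704079486], [0.0, 0.0, 1.0]] [[-0.005, -1.0, 0.0002], [-0.9974, 0.005, -0.0713], [0.0713, -0.0005, -0.9975]] [0.0662, 0.5806, 1.1381]
wrist [[336.6767275988505, 0.0, 320.853658337204], [0.0, 336.6767275988505, 202.50906000216634], [0.0, 0.0, 1.0]] [[-0.3842, 0.9232, 0.0017], [0.8848, 0.3677, 0.2863], [0.2637, 0.1115, -0.9581]] [0.6751, -0.0376, 0.392]
```

View pics/top0.png

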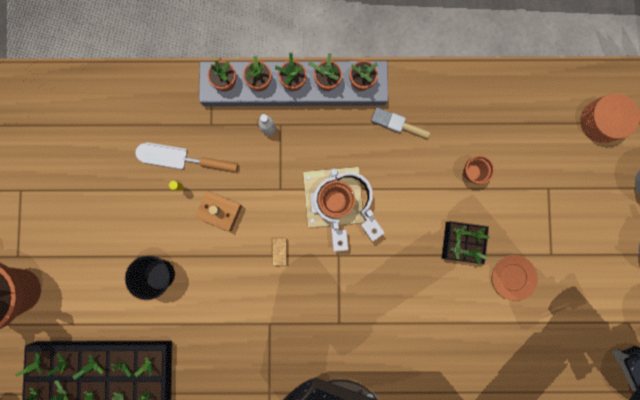

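View pics/side0.png

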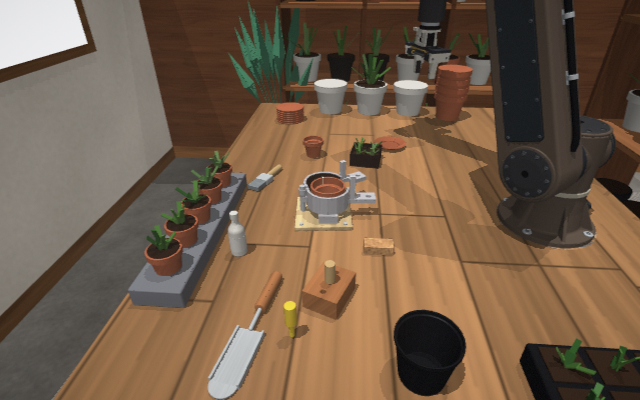

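View pics/wrist0.png

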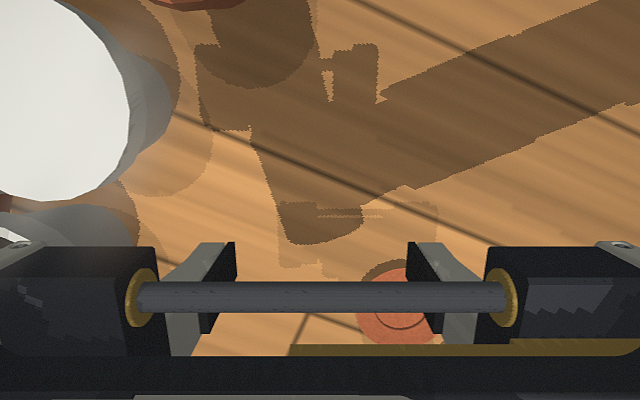

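```bash
cat > h.py <<'E'
import numpy as np,cv2,pickle
from scipy.spatial.transform import Rotation as Ro
def ray(s,u,v):
    K=s["camera_matrix"];R=s["R"];t=s["t"]
    return -R.T@t, R.T@np.linalg.solve(K,np.array([u,v,1.]))
def onz(s,u,v,z):
    c,d=ray(s,u,v); return c+d*(z-c[2])/d[2]
def proj(s,X):
    p=s["R"]@np.asarray(X,float)+s["t"]; p=s["camera_matrix"]@p; return p[:2]/p[2]
def tri(*obs):
    A=np.zeros((3,3));b=np.zeros(3)
    for s,u,v in obs:
        c,d=ray(s,u,v);d=d/np.linalg.norm(d);P=np.eye(3)-np.outer(d,d);A+=P;b+=P@c
    return np.linalg.solve(A,b)
def crop(s,x0,y0,x1,y1,k,fn):
    cv2.imwrite(fn,cv2.resize(s["frame"][y0:y1,x0:x1,::-1],None,fx=k,fy=k,interpolation=cv2.INTER_CUBIC))
def load(n): return pickle.load(open(f"pics/{n}.pkl","rb"))
def snap(n,tag):
    from plant import cams
    s=cams.snapshot(n); pickle.dump(s,open(f"pics/{n}{tag}.pkl","wb")); return s
E
python3 - <<'E'
from h import *
t=load("top0");s=load("side0")
a=cv2.resize(t["frame"][160:260,295:395],(600,600),interpolation=cv2.INTER_CUBIC)
cv2.imwrite("pics/c1.png",a[:,:,::-1])
crop(s,280,150,390,240,7,"pics/c2.png")
crop(t,150,165,255,240,7,"pics/c3.png")
crop(s,270,250,370,350,6,"pics/c4.png")
E
```

```text
(no output)
```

View pics/c1.png

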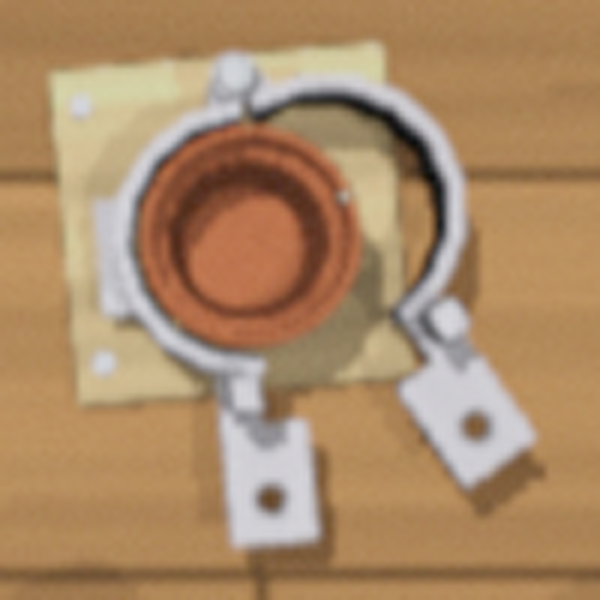

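View pics/c2.png

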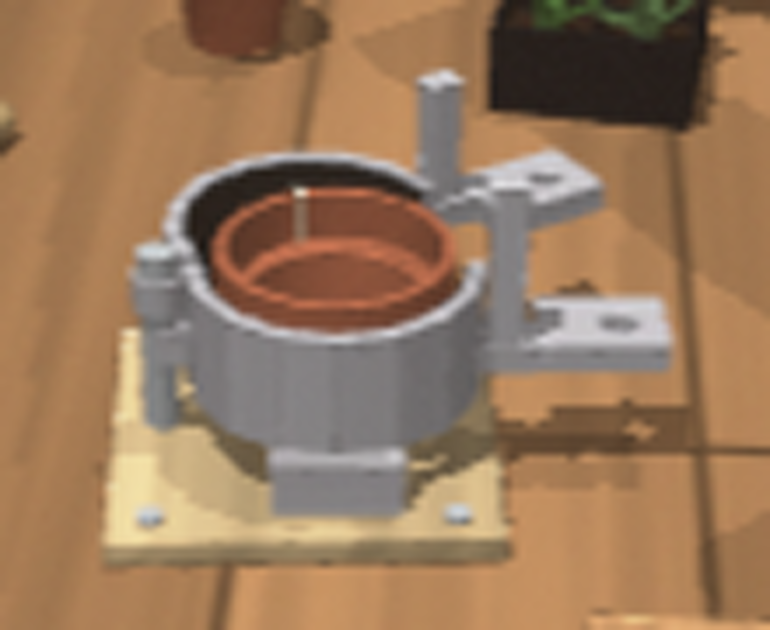

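View pics/c3.png

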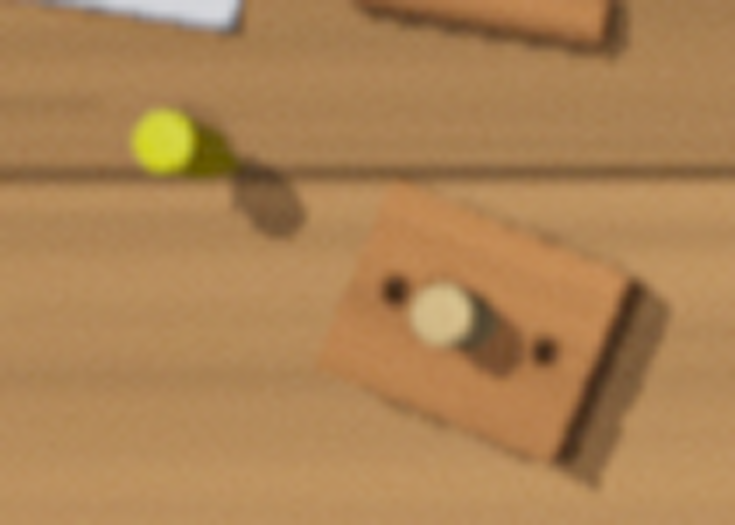

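View pics/c4.png

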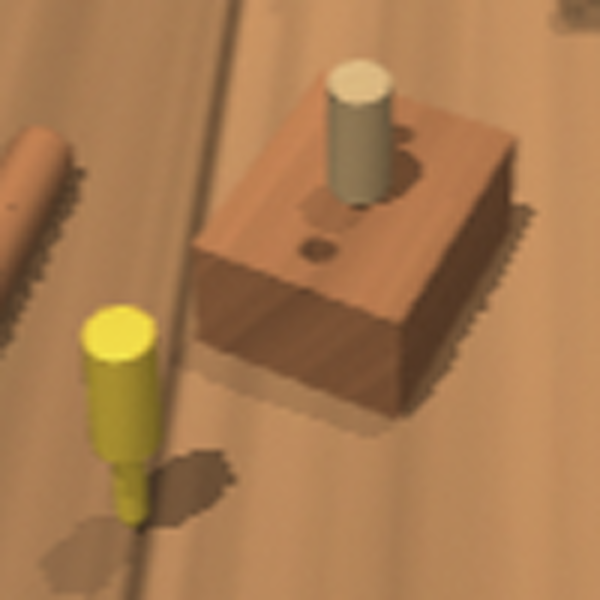

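```bash
python3 - <<'E'
from h import *
t=load("top0");s=load("side0")
def T(u,v,z,k=6,o=(295,160)): return onz(t,(u+.5)/k-.5+o[0],(v+.5)/k-.5+o[1],z)
def S(u,v,z,k=7,o=(280,150)): return onz(s,(u+.5)/k-.5+o[0],(v+.5)/k-.5+o[1],z)
def p(n,a,b): print(n,a.round(4),b.round(4))
print("cam",-t["R"].T@t["t"])
p("ear",T(271,498,.057),S(619,322,.057))
p("half",T(477,427,.073),S(545,178,.073))
p("post",T(238,72,.09),S(153,252,.09))
p("slug",T(450,316,.125),S(441,78,.125))
p("flug",T(243,390,.125),S(511,186,.125))
p("knobtop",T(442,314,.093,7,(150,165)),S(360,82,.093,6,(270,250)))
p("potrim",T(250,236,.092),S(334,258,.092))
b=[T(*c,.012) for c in((52,72),(382,42),(415,375),(82,402))]
print("base c",np.mean(b,0), np.degrees(np.arctan2(*(b[0]-b[3])[1::-1])),np.degrees(np.arctan2(*(b[1]-b[2])[1::-1])))
for a,c in((T(238,72,.09),T(271,498,.057)),): d=a-c;print(np.degrees(np.arctan2(d[1],d[0])),np.hypot(*d[:2]))
d=T(238,72,.09)-T(477,427,.073);print(np.degrees(np.arctan2(d[1],d[0])),np.hypot(*d[:2]))
for q in ((395,182),(637,278),(553,462),(320,365)): print(T(*q,.045,7,(150,165)))
E
```

```text
cam [0.49832449 0.06393321 1.17661759]
ear [ 0.4712 -0.0006  0.057 ] [0.4737 0.0032 0.057 ]
half [ 0.5008 -0.0863  0.073 ] [ 0.5031 -0.0816  0.073 ]
post [0.6489 0.0135 0.09  ] [0.6514 0.0195 0.09  ]
slug [ 0.5451 -0.0691  0.125 ] [ 0.5464 -0.0654  0.125 ]
flug [0.5159 0.0141 0.125 ] [0.5176 0.0216 0.125 ]
knobtop [0.5555 0.3156 0.093 ] [0.5571 0.3201 0.093 ]
potrim [0.5801 0.0091 0.092 ] [0.5826 0.0223 0.092 ]
base c [0.59245448 0.01272445 0.012     ] 4.971188336537995 4.919640493822852
4.516663388530435 0.17825187003306905
33.96646866575504 0.17857219521780374
[0.60711098 0.344789   0.045     ]
[0.57097616 0.25477461 0.045     ]
[0.50318409 0.28525585 0.045     ]
[0.53936617 0.37163341 0.045     ]
```

The pin is the pale wooden knob in the block, at top (213,210) and side (330,265). It is upright in the middle hole, as described. The yellow stick at top (173,185) and side (290,315) is the look-alike, so I'll leave it alone. The clamp's yaw is about 5°, and the half is about 29° open.

```bash
cat >> h.py <<'E'
def delta(x,y,z,yaw=None):
    from plant import sensors
    o=sensors.get_obs(); R=Ro.from_euler("xyz",o["orientation"],degrees=True)
    d=R.inv().apply(np.array([x,y,z])-o["tool_pos"])*100
    w=np.zeros(3)
    if yaw is not None: w=(R.inv()*Ro.from_euler("xyz",[180,0,yaw],degrees=True)).as_rotvec()
    print("t",round(o["clock"],2),"pos",o["tool_pos"].round(4),"rpy",o["orientation"].round(2),"F",o["force"].round(1),"op",round(o["opening"],4))
    print("shift cm",d.round(2),"turn",w.round(4),"rows",round(np.linalg.norm(d)/6.25,1),round(np.degrees(np.linalg.norm(w))/10.7,1))
E
python3 -c "
from h import *
delta(.545,-.13,.227,-175)"
```

```text
t 0.15 pos [ 0.2594 -0.6227  0.2258] rpy [ 1.7993e+02 -1.0000e-02 -1.5739e+02] F [-1.1  1.4 -0.4] op 0.0877
shift cm [-45.31  34.51  -0.08] turn [ 1.300e-03 -3.000e-04  3.074e-01] rows 9.1 1.6
```

{"method": "move_arm", "body": {
  "commands": [
    [0,-4.5,3.4,0,0,0,0.05],
    [0,-9,6.9,0,0,0,0.1],
    [0,-13.6,10.3,0,0,0,0.15],
    [0,-18,13.8,0,0,0,0.2],
    [0,-22.6,17.2,0,0,0,0.25],
    [0,-27,20.7,0,0,0,0.307],
    [0,-31.7,24.1,0,0,0,0.307],
    [0,-36,27.5,0,0,0,0.307]
  ]
}}

```text
clock: 1.15
tool_pos: [0.4868, -0.2289, 0.2266]
orientation: [180.0, 0.0, -175.0]
force: [0.8, -1.5, -0.2]
opening: 0.0132
```

```bash
python3 -c "
from h import *
delta(.548,-.118,.105,-175)"
```

```text
t 1.15 pos [ 0.4868 -0.2289  0.2266] rpy [ 1.8000e+02  1.0000e-02 -1.7496e+02] F [ 0.8 -1.5 -0.2] op 0.0132
shift cm [-7.07 10.51 12.16] turn [0.     0.0002 0.0007] rows 2.8 0.0
```

{"method": "move_arm", "body": {
  "commands": [
    [0,-3,4,2,0,0,0],
    [0,-5.5,8,4,0,0,0],
    [0,-7,10.5,7,0,0,0],
    [0,-7,10.5,10,0,0,0],
    [0,-7,10.5,12.2,0,0,0],
    [0,-7,10.5,12.4,0,0,0],
    [0,-7,10.5,12.4,0,0,0],
    [0,-7,10.5,12.4,0,0,0]
  ]
}}

```text
clock: 2.15
tool_pos: [0.5474, -0.1201, 0.1037]
orientation: [-180.0, 0.1, -175.0]
force: [0.3, 0.8, -0.6]
opening: 0.0006
```

```bash
python3 -c "
from h import *
t=snap('top','1');s=snap('side','1')
a=np.hstack([cv2.resize(t['frame'][150:270,290:410],(400,400)),cv2.resize(s['frame'][120:240,270:390],(400,400))])
cv2.imwrite('pics/p1.png',a[:,:,::-1])
delta(.548,-.118,.105,-175)"
```

```text
t 2.25 pos [ 0.5472 -0.1201  0.1036] rpy [-1.8000e+02  1.0000e-01 -1.7498e+02] F [-0.3 -0.4 -0.4] op -0.0
shift cm [-0.1   0.2  -0.14] turn [-0.      0.0018  0.0003] rows 0.0 0.0
```

View pics/p1.png

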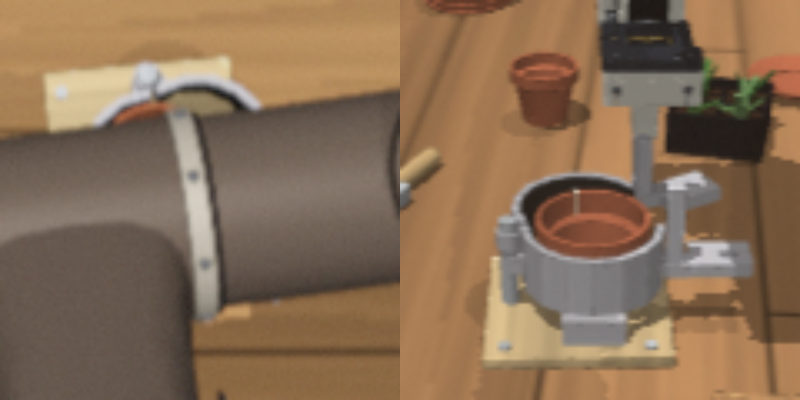

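{"method": "move_arm", "body": {
  "commands": [
    [0,0,1.0,0.3,0,0,0],
    [0,0.4,2.0,0.3,0,0,0],
    [0,0.7,3.0,0.3,0,0,0],
    [0,1.0,4.0,0.3,0,0,0],
    [0,1.3,5.0,0.3,0,0,0],
    [0,1.6,6.0,0.3,0,0,0],
    [0,1.8,7.0,0.3,0,0,0],
    [0,1.9,7.6,0.3,0,0,0]
  ]
}}

```text
clock: 3.25
tool_pos: [0.5213, -0.045, 0.0997]
orientation: [180.0, 0.1, -174.9]
force: [-0.7, -1.4, 0.7]
opening: 0.0003
```

```bash
python3 -c "
from h import *
s=snap('side','2');w=snap('wrist','2')
a=np.hstack([cv2.resize(w['frame'],(480,300)),cv2.resize(s['frame'][120:240,270:390],(300,300))])
cv2.imwrite('pics/p2.png',a[:,:,::-1])
delta(.520,-.033,.10,-175)"
```

```text
t 3.35 pos [ 0.5217 -0.045   0.0998] rpy [ 1.7997e+02  8.0000e-02 -1.7492e+02] F [ 0.6  0.3 -0. ] op 0.0005
shift cm [ 0.06  1.21 -0.02] turn [0.0005 0.0014 0.0014] rows 0.2 0.0
```

View pics/p2.png

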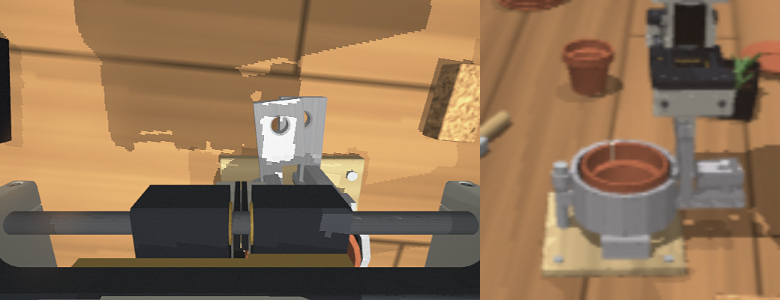

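{"method": "move_arm", "body": {
  "commands": [
    [0,0.05,0.2,0,0,0,0],
    [0,0.05,0.4,0,0,0,0],
    [0,0.1,0.6,0,0,0,0],
    [0,0.1,0.8,0,0,0,0],
    [0,0.1,0.9,0,0,0,0],
    [0,0.1,1.0,0,0,0,0],
    [0,0.1,1.1,0,0,0,0],
    [0,0.1,1.2,0,0,0,0]
  ]
}}

```text
clock: 4.35
tool_pos: [0.5188, -0.0341, 0.0995]
orientation: [-180.0, -0.0, -175.0]
force: [-1.3, 0.3, 0.1]
opening: 0.0004
```

```bash
python3 -c "
from h import *
s=snap('side','3');w=snap('wrist','3')
cv2.imwrite('pics/p3.png',cv2.resize(w['frame'][100:280,240:500],(780,540))[:,:,::-1])
delta(.520,-.033,.10,-175)"
```

```text
t 4.45 pos [ 0.5189 -0.034   0.0995] rpy [ 1.8000e+02 -1.0000e-02 -1.7497e+02] F [-0.9 -1.8 -0.7] op 0.0006
shift cm [-0.12  0.09 -0.05] turn [ 0.     -0.0001  0.0005] rows 0.0 0.0
```

View pics/p3.png

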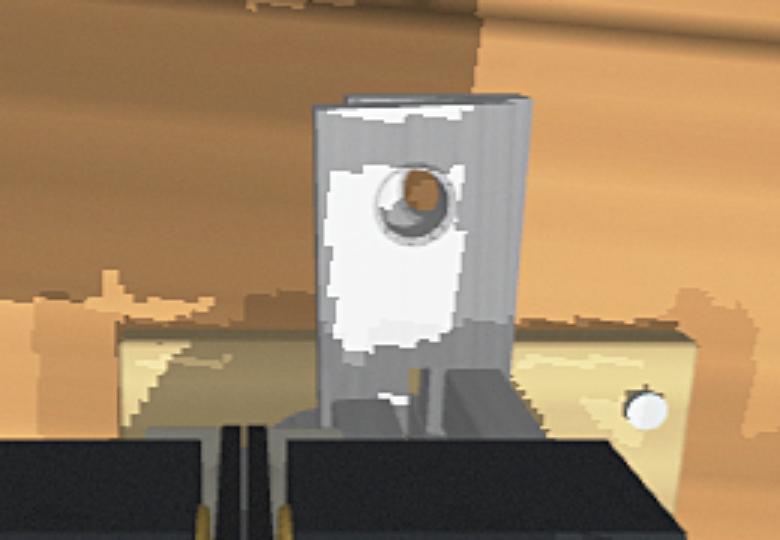

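{"method": "move_arm", "body": {
  "commands": [
    [0,0,0.1,0,0,0,0],
    [0,0,0.2,0,0,0,0],
    [0,0,0.3,0,0,0,0],
    [0,0,0.4,0,0,0,0],
    [0,0,0.4,0,0,0,0],
    [0,0,0.5,0,0,0,0],
    [0,0,0.5,0,0,0,0],
    [0,0,0.5,0,0,0,0]
  ]
}}

```text
clock: 5.45
tool_pos: [0.5187, -0.0291, 0.0996]
orientation: [180.0, 0.0, -175.0]
force: [0.3, 1.0, 0.3]
opening: 0.0006
```

{"method": "move_arm", "body": {
  "commands": [
    [0,0,0.1,0,0,0,0],
    [0,0,0.2,0,0,0,0],
    [0,0,0.3,0,0,0,0],
    [0,0,0.3,0,0,0,0],
    [0,0,0.4,0,0,0,0],
    [0,0,0.4,0,0,0,0],
    [0,0,0.4,0,0,0,0],
    [0,0,0.4,0,0,0,0]
  ]
}}

```text
clock: 6.45
tool_pos: [0.5184, -0.0281, 0.0998]
orientation: [-179.8, -0.0, -175.0]
force: [6.4, -19.2, -1.6]
opening: 0.0004
```

```bash
python3 -c "
from h import *
s=snap('side','4');w=snap('wrist','4')
cv2.imwrite('pics/p4.png',cv2.resize(w['frame'][100:280,240:500],(780,540))[:,:,::-1])
delta(.520,-.033,.10,-175)"
```

```text
t 6.55 pos [ 0.5184 -0.0281  0.0998] rpy [-1.7978e+02 -4.0000e-02 -1.7498e+02] F [  6.2 -19.6  -2. ] op 0.0002
shift cm [-0.11 -0.5  -0.02] turn [-0.0039 -0.0007  0.0004] rows 0.1 0.0
```

View pics/p4.png

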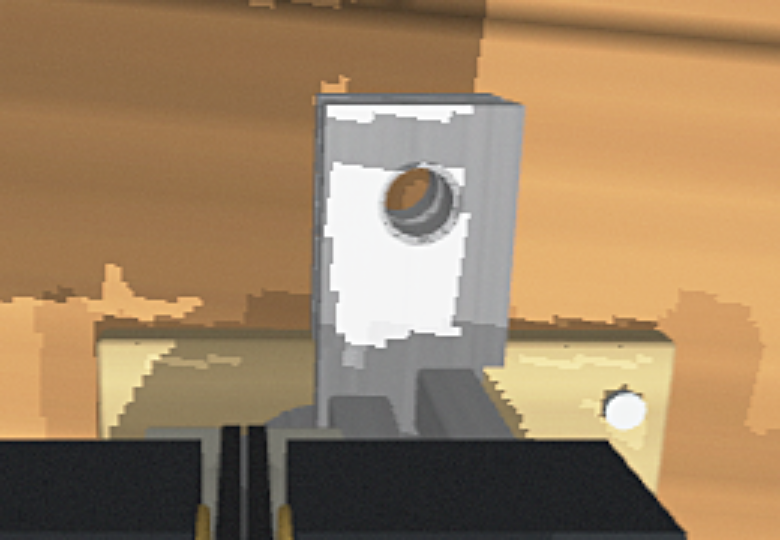

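```bash
python3 -c "
from h import *
w=load('wrist4')
f=w['frame'];g=cv2.cvtColor(f,cv2.COLOR_RGB2GRAY)
cv2.imwrite('pics/p4b.png',cv2.resize(f[140:190,350:410],(720,600),interpolation=cv2.INTER_CUBIC)[:,:,::-1])
for u,v in((380.5,167.3),):print(onz(w,u,v,.073))
s=load('side4');crop(s,310,150,390,230,7,'pics/p4c.png')
"
```

```text
[0.47460456 0.00094386 0.073     ]
```

View pics/p4b.png

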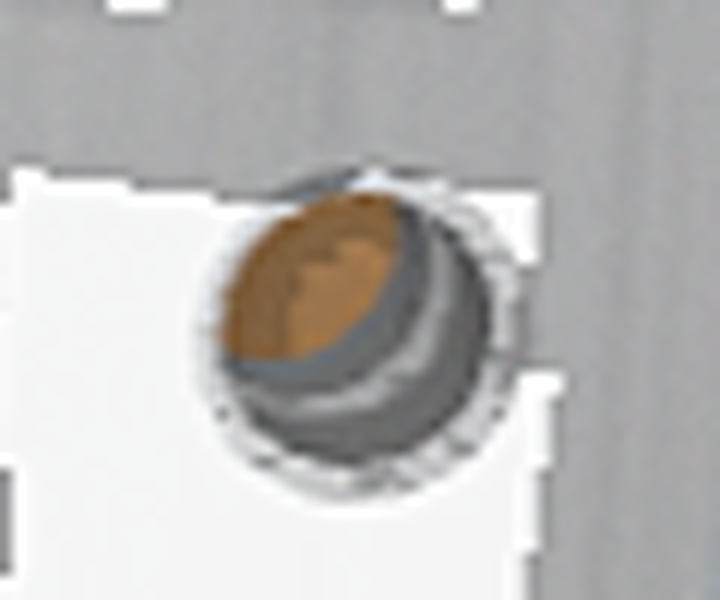

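View pics/p4c.png

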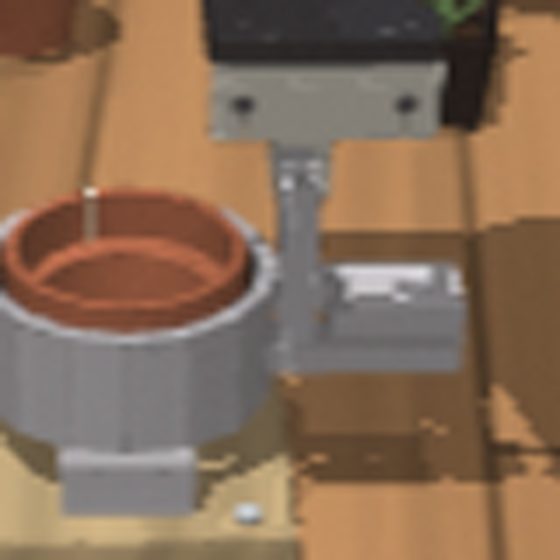

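{"method": "move_arm", "body": {
  "commands": [
    [0,0,-0.5,0,0,0,0],
    [0,0,-1.2,0,0,0,0],
    [0,0,-2,-1,0,0,0],
    [0,0,-2.5,-5,0,0,0],
    [2,0,-1,-10,0,0,0],
    [4,-2,4,-12,0,0,0],
    [6,-4,9,-12,0,0,0],
    [8,-6,15,-12,0,0,0]
  ]
}}

```text
clock: 7.55
tool_pos: [0.5653, 0.1301, 0.2213]
orientation: [179.9, 0.1, -175.0]
force: [0.9, -0.5, 0.4]
opening: 0.0348
```

```bash
python3 -c "
from h import *
t=snap('top','5')
cv2.imwrite('pics/p5.png',cv2.resize(t['frame'][150:270,240:400],(800,600),interpolation=cv2.INTER_CUBIC)[:,:,::-1])
delta(.63,.315,.2,-175)"
```

```text
t 7.6 pos [0.5672 0.1361 0.2204] rpy [ 1.7990e+02  1.7000e-01 -1.7486e+02] F [3.9 4.5 1.5] op 0.0386
shift cm [-7.85 17.25  2.1 ] turn [0.0018 0.003  0.0025] rows 3.1 0.0
```

View pics/p5.png

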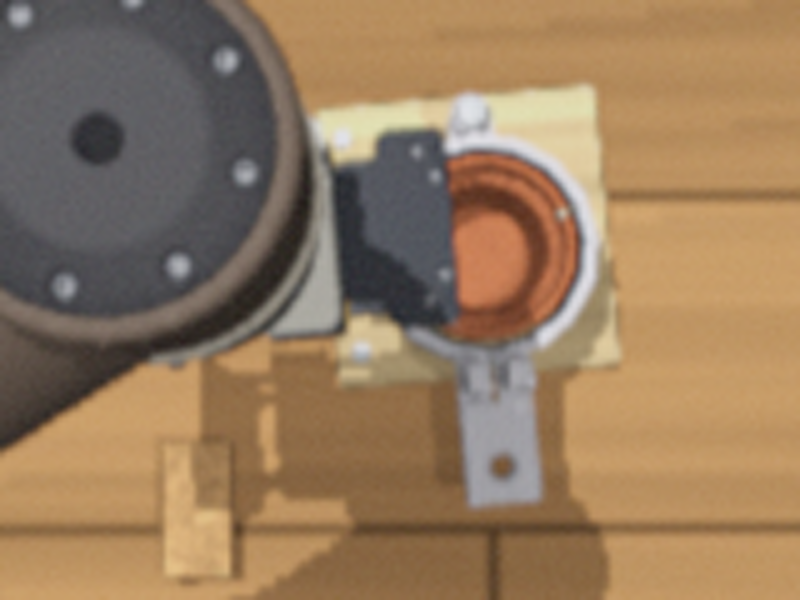

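{"method": "move_arm", "body": {
  "commands": [
    [8,-2,4,0.5,0,0,0],
    [8,-4,8,1,0,0,0],
    [8,-6,12,2,0,0,0],
    [8,-7.8,16,2,0,0,0],
    [8,-7.8,17.2,2,0,0,0],
    [8,-7.8,17.2,2,0,0,0],
    [8,-7.8,17.2,2,0,0,0],
    [8,-7.8,17.2,2,0,0,0]
  ]
}}

```text
clock: 8.6
tool_pos: [0.6273, 0.3059, 0.2003]
orientation: [180.0, 0.0, -175.0]
force: [-0.9, -0.1, 1.5]
opening: 0.0798
```

```bash
python3 -c "
from h import *
t=load('top5');print('hole top',onz(t,340.2,242.8,.073))
w=snap('wrist','6');s=snap('side','6')
cv2.imwrite('pics/p6.png',w['frame'][:,:,::-1])
delta(.556,.318,.12,-175)"
```

```text
hole top [ 0.47101176 -0.00078669  0.073     ]
t 8.7 pos [0.6273 0.3062 0.2001] rpy [ 1.7998e+02  3.0000e-02 -1.7501e+02] F [-0.6  0.2 -0.5] op 0.0803
shift cm [7.01 1.8  8.01] turn [ 0.0004  0.0005 -0.0002] rows 1.7 0.0
```

View pics/p6.png

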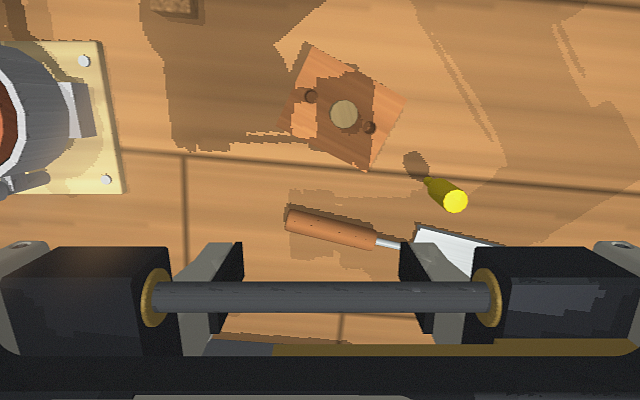

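```bash
python3 -c "
from h import *
w=load('wrist6');f=w['frame']
print(onz(w,343.7,114,.093))
h=cv2.cvtColor(f,cv2.COLOR_RGB2HSV);print(f[114,344],h[114,344],f[95,330])
crop(w,280,35,420,175,4,'pics/p6b.png')
delta(.557,.316,.12,-175)"
```

```text
[0.55881876 0.31707892 0.093     ]
[167 141  98] [ 19 105 167] [136  93  59]
t 8.7 pos [0.6273 0.3062 0.2001] rpy [ 1.7998e+02  3.0000e-02 -1.7501e+02] F [-0.6  0.2 -0.5] op 0.0803
shift cm [6.93 1.59 8.01] turn [ 0.0004  0.0005 -0.0002] rows 1.7 0.0
```

View pics/p6b.png

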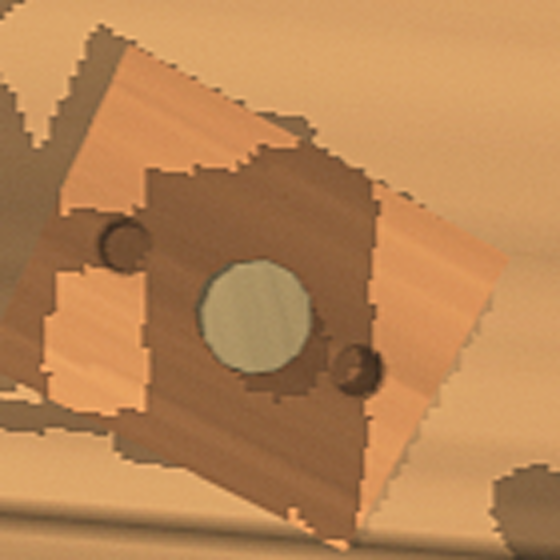

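{"method": "move_arm", "body": {
  "commands": [
    [6,3,1,2,0,0,0],
    [6,6,1.7,4,0,0,0],
    [6,6.9,1.7,6,0,0,0],
    [6,6.9,1.7,8,0,0,0],
    [6,6.9,1.7,8,0,0,0],
    [6,6.9,1.7,8,0,0,0],
    [6,6.9,1.7,8,0,0,0],
    [6,6.9,1.7,8,0,0,0]
  ]
}}

```text
clock: 9.7
tool_pos: [0.5574, 0.318, 0.1202]
orientation: [180.0, 0.0, -175.0]
force: [-0.7, 0.7, -0.2]
opening: 0.0601
```

```bash
python3 -c "
from h import *
s=snap('side','7')
crop(s,270,200,390,320,5,'pics/p7.png')
delta(.557,.317,.056,-175)"
```

```text
t 9.75 pos [0.5573 0.318  0.12  ] rpy [ 1.7997e+02  3.0000e-02 -1.7498e+02] F [ 0.2  0.5 -0.3] op 0.0599
shift cm [ 0.04 -0.1   6.4 ] turn [0.0005 0.0006 0.0004] rows 1.0 0.0
```

View pics/p7.png

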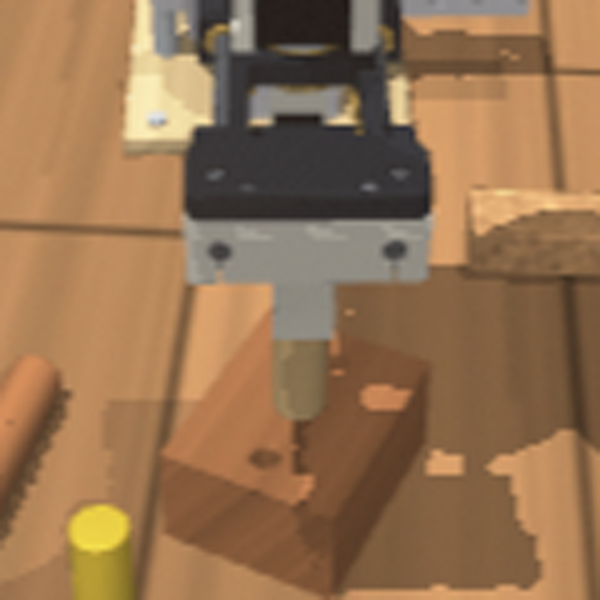

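{"method": "move_arm", "body": {
  "commands": [
    [6,0,-0.1,2,0,0,0],
    [6,0,-0.1,4,0,0,0],
    [6,0,-0.1,5.5,0,0,0],
    [6,0,-0.1,6.4,0,0,0],
    [6,0,-0.1,6.4,0,0,0],
    [5,0,-0.1,6.4,0,0,0],
    [3.5,0,-0.1,6.4,0,0,0],
    [1.5,0,-0.1,6.4,0,0,0]
  ]
}}

```text
clock: 10.75
tool_pos: [0.5574, 0.3171, 0.0561]
orientation: [180.0, 0.0, -175.0]
force: [-0.5, -0.3, -0.0]
opening: 0.0357
```

{"method": "move_arm", "body": {
  "commands": [
    [1,0,0,0,0,0,0],
    [0,0,0,0,0,0,0],
    [0,0,0,0,0,0,0],
    [0,0,0,0,0,0,0],
    [0,0,0,0,0,0,0],
    [0,0,0,0,0,0,0],
    [0,0,0,0,0,0,0],
    [0,0,0,0,0,0,0]
  ]
}}

```text
clock: 11.75
tool_pos: [0.5572, 0.3169, 0.0557]
orientation: [-180.0, 0.0, -175.0]
force: [-0.2, -0.2, 3.3]
opening: 0.0214
```

```bash
python3 -c "
from h import *
s=snap('side','8')
crop(s,270,200,390,320,5,'pics/p8.png')
delta(.557,.317,.056,-175)"
```

```text
t 11.8 pos [0.5572 0.3169 0.0557] rpy [ 1.8000e+02  1.0000e-02 -1.7497e+02] F [-0.6 -0.7  2.9] op 0.0211
shift cm [ 0.02  0.01 -0.03] turn [0.     0.0001 0.0005] rows 0.0 0.0
```

View pics/p8.png

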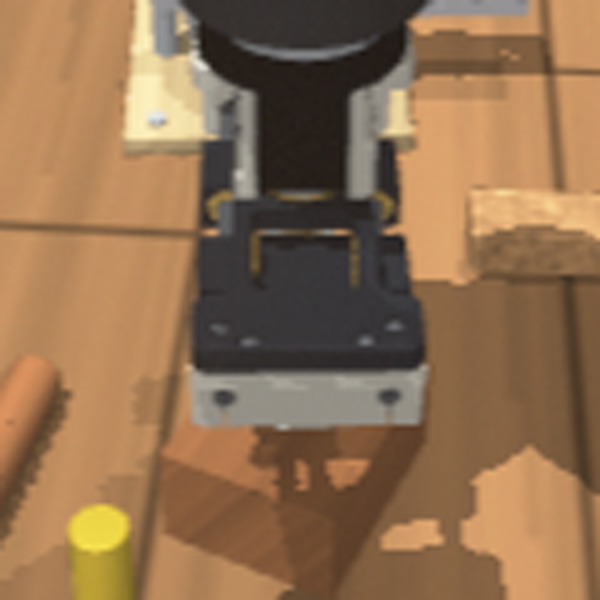

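{"method": "move_arm", "body": {
  "commands": [
    [0,0,0,-1,0,0,0],
    [0,0,0,-2.5,0,0,0],
    [0,0,0,-4.5,0,0,0],
    [0,0,0,-7,0,0,0],
    [0,0,0,-10,0,0,0],
    [0,0,0,-13,0,0,0],
    [0,0,0,-15.5,0,0,0],
    [0,0,0,-16.5,0,0,0]
  ]
}}

```text
clock: 12.8
tool_pos: [0.5575, 0.3171, 0.2232]
orientation: [179.9, 0.1, -175.0]
force: [1.0, 0.1, -1.2]
opening: 0.0213
```

```bash
python3 -c "
from h import *
s=snap('side','9')
crop(s,240,130,400,250,5,'pics/p9.png')
delta(.473,.0006,.22,-175)"
```

```text
t 12.85 pos [0.5576 0.3171 0.2234] rpy [ 1.7990e+02  1.5000e-01 -1.7496e+02] F [ 1.1 -0.2  0.6] op 0.0216
shift cm [ 11.21 -30.79   0.26] turn [0.0018 0.0026 0.0007] rows 5.2 0.0
```

View pics/p9.png

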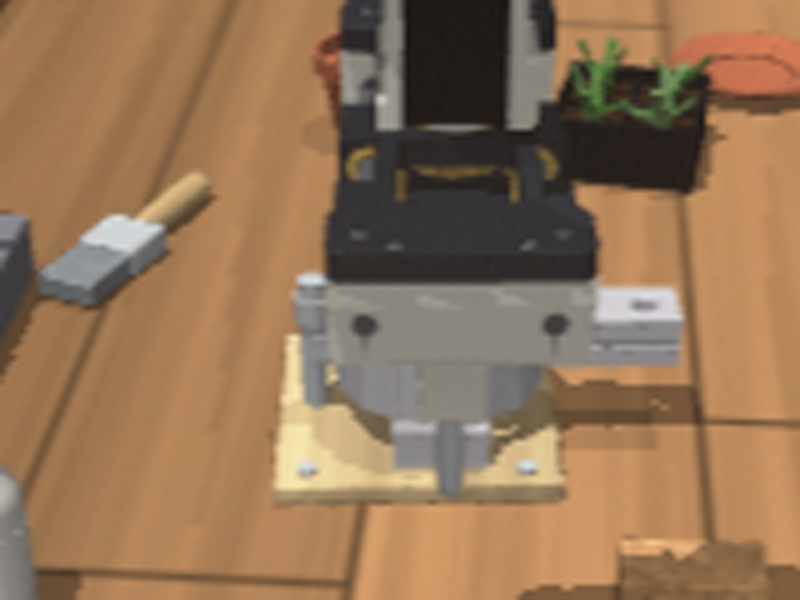

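Pin in hand and upright. The clamp looks shut, with both ears stacked. Next I'll carry the pin over the hole.

{"method": "move_arm", "body": {
  "commands": [
    [0,1.5,-4.5,0,0,0,0],
    [0,3,-9,0,0,0,0],
    [0,5,-14,0,0,0,0],
    [0,7,-19,0,0,0,0],
    [0,9,-24,0,0,0,0],
    [0,10.5,-28.5,0,0,0,0],
    [0,11.2,-30.8,0.2,0,0,0],
    [0,11.2,-30.8,0.2,0,0,0]
  ]
}}

```text
clock: 13.85
tool_pos: [0.4714, -0.0013, 0.2179]
orientation: [-180.0, -0.1, -175.1]
force: [-0.2, 0.3, -0.2]
opening: 0.0215
```

```bash
python3 -c "
from h import *
delta(.473,.0006,.13,-175)"
```

```text
t 13.85 pos [ 0.4714 -0.0013  0.2179] rpy [-1.7999e+02 -8.0000e-02 -1.7511e+02] F [-0.2  0.3 -0.2] op 0.0215
shift cm [-0.18  0.17  8.79] turn [-0.0001 -0.0013 -0.0019] rows 1.4 0.0
```

{"method": "move_arm", "body": {
  "commands": [
    [0,0,0,2,0,0,0],
    [0,0,0,4,0,0,0],
    [0,0,0,6,0,0,0],
    [0,0,0,7.5,0,0,0],
    [0,0,0,8.7,0,0,0],
    [0,0,0,8.7,0,0,0],
    [0,0,0,8.7,0,0,0],
    [0,0,0,8.7,0,0,0]
  ]
}}

```text
clock: 14.85
tool_pos: [0.473, 0.0004, 0.1322]
orientation: [180.0, 0.1, -175.0]
force: [-0.0, -0.5, -0.8]
opening: 0.0212
```

```bash
python3 -c "
from h import *
s=snap('side','10');w=snap('wrist','10')
crop(s,310,130,400,210,8,'pics/p10.png')
cv2.imwrite('pics/p10w.png',w['frame'][:,:,::-1])
delta(.473,.0006,.13,-175)
for X in((.473,.0006,.083),): print(proj(s,X))"
```

```text
t 14.95 pos [4.729e-01 3.000e-04 1.321e-01] rpy [ 1.7998e+02  6.0000e-02 -1.7497e+02] F [-0.3  0.5 -0.8] op 0.0211
shift cm [-0.02  0.03  0.21] turn [0.0003 0.001  0.0004] rows 0.0 0.0
[368.82615813 186.78368022]
```

View pics/p10.png

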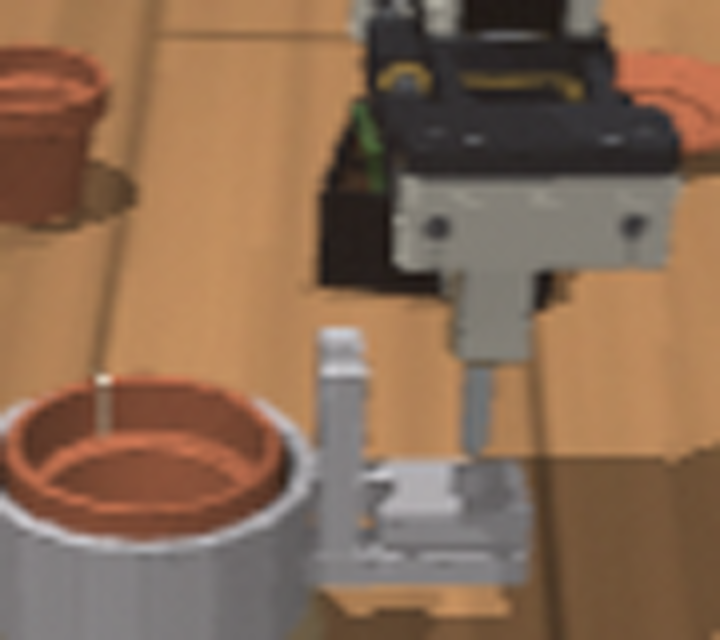

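View pics/p10w.png

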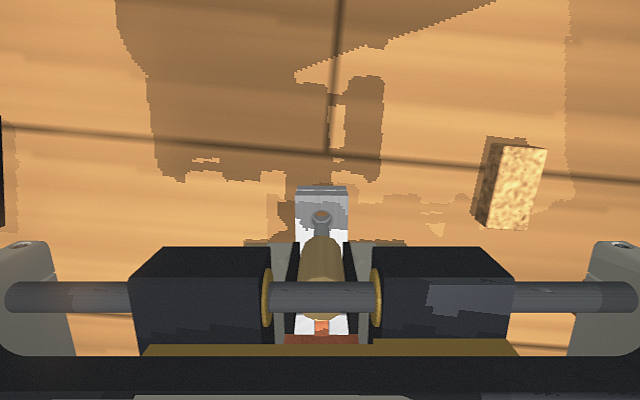

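```bash
python3 -c "
from h import *
w=load('wrist10')
crop(w,285,180,355,250,9,'pics/p10x.png')
print(proj(w,(.4747,.0018,.073)))
print(proj(w,(.473,.0003,.085)),proj(w,(.473,.0003,.073)),proj(w,(.473,.0003,.0851+.038)))"
```

```text
[323.49863436 220.13164048]
[321.59248147 223.70165294] [321.54580206 217.62830586] [321.77948397 248.03210047]
```

View pics/p10x.png

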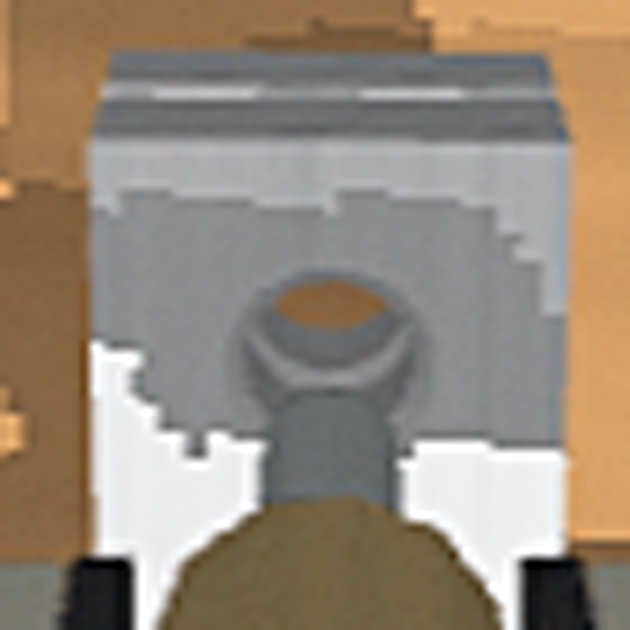

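{"method": "move_arm", "body": {
  "commands": [
    [0,0,0,0.3,0,0,0],
    [0,0,0,0.6,0,0,0],
    [0,0,0,0.8,0,0,0],
    [0,0,0,1.0,0,0,0],
    [0,0,0,1.2,0,0,0],
    [0,0,0,1.4,0,0,0],
    [0,0,0,1.5,0,0,0],
    [0,0,0,1.5,0,0,0]
  ]
}}

```text
clock: 15.95
tool_pos: [0.4726, 0.0002, 0.1165]
orientation: [-180.0, -0.0, -175.0]
force: [0.5, 0.7, -0.9]
opening: 0.0216
```

```bash
python3 -c "
from h import *
s=snap('side','11');w=snap('wrist','11')
a=np.hstack([cv2.resize(w['frame'][190:250,290:350],(400,400)),cv2.resize(s['frame'][140:200,330:390],(400,400))])
cv2.imwrite('pics/p11.png',a[:,:,::-1])
delta(.473,.0006,.082,-175)"
```

```text
t 16.05 pos [4.726e-01 3.000e-04 1.166e-01] rpy [-180.      0.   -174.97] F [ 0.6  0.2 -0.4] op 0.0217
shift cm [-0.04  0.03  3.46] turn [-0.      0.      0.0006] rows 0.6 0.0
```

View pics/p11.png

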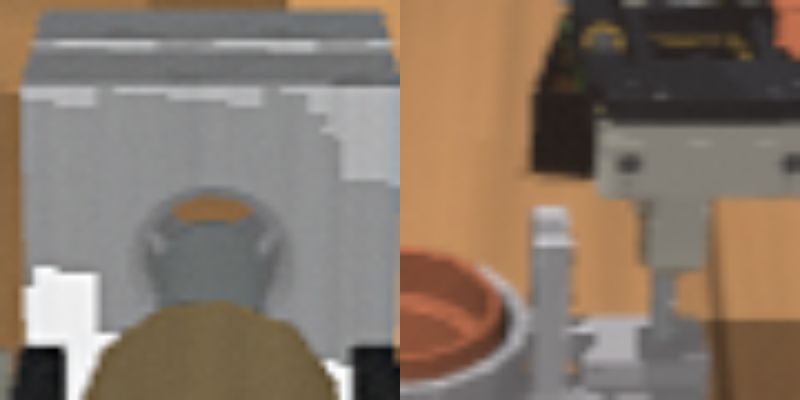

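{"method": "move_arm", "body": {
  "commands": [
    [0,0,0,0.2,0,0,0],
    [0,0,0,0.4,0,0,0],
    [0,0,0,0.6,0,0,0],
    [0,0,0,0.8,0,0,0],
    [0,0,0,1.0,0,0,0],
    [0,0,0,1.2,0,0,0],
    [0,0,0,1.4,0,0,0],
    [0,0,0,1.4,0,0,0]
  ]
}}

```text
clock: 17.05
tool_pos: [0.4725, 0.0002, 0.1024]
orientation: [-180.0, -0.0, -175.0]
force: [-1.4, -0.0, -0.1]
opening: 0.0214
```

{"method": "move_arm", "body": {
  "commands": [
    [0,0,0,0.2,0,0,0],
    [0,0,0,0.4,0,0,0],
    [0,0,0,0.6,0,0,0],
    [0,0,0,0.8,0,0,0],
    [0,0,0,1.0,0,0,0],
    [0,0,0,1.2,0,0,0],
    [0,0,0,1.4,0,0,0],
    [0,0,0,1.4,0,0,0]
  ]
}}

```text
clock: 18.05
tool_pos: [0.4725, 0.0002, 0.0884]
orientation: [-180.0, -0.0, -175.0]
force: [0.2, 0.3, -0.4]
opening: 0.0215
```

{"method": "move_arm", "body": {
  "commands": [
    [0,0,0,0.2,0,0,0],
    [0,0,0,0.4,0,0,0],
    [0,0,0,0.5,0,0,0],
    [0,0,0,0.6,0,0,0],
    [0,0,0,0.7,0,0,0],
    [0,0,0,0.7,0,0,0],
    [0,0,0,0.7,0,0,0],
    [0,0,0,0.7,0,0,0]
  ]
}}

```text
clock: 19.05
tool_pos: [0.4726, 0.0002, 0.0817]
orientation: [-180.0, 0.0, -175.0]
force: [-1.0, -0.7, 2.7]
opening: 0.0215
```

```bash
python3 -c "
from h import *
s=snap('side','12');w=snap('wrist','12')
a=np.hstack([cv2.resize(w['frame'][190:250,290:350],(400,400)),cv2.resize(s['frame'][150:210,330:390],(400,400))])
cv2.imwrite('pics/p12.png',a[:,:,::-1])
delta(.473,.0006,.082,-175)"
```

```text
t 19.15 pos [4.726e-01 2.000e-04 8.170e-02] rpy [-1.8000e+02  1.0000e-02 -1.7497e+02] F [-0.7 -0.7  3.1] op 0.0217
shift cm [-0.04  0.03 -0.03] turn [-0.      0.0001  0.0006] rows 0.0 0.0
```

View pics/p12.png

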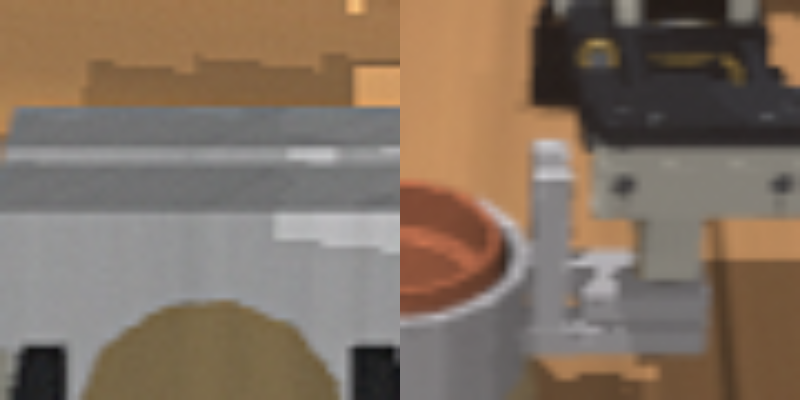

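{"method": "move_arm", "body": {
  "commands": [
    [0,0,0,0.05,0,0,0],
    [0,0,0,0.1,0,0,0],
    [0,0,0,0.1,0,0,0],
    [0,0,0,0.15,0,0,0],
    [0,0,0,0.15,0,0,0],
    [0,0,0,0.2,0,0,0],
    [0,0,0,0.2,0,0,0],
    [0,0,0,0.2,0,0,0]
  ]
}}

```text
clock: 20.15
tool_pos: [0.4728, -0.0, 0.0814]
orientation: [-180.0, 0.1, -174.9]
force: [-9.0, -0.6, 24.1]
opening: 0.0213
```

{"method": "move_arm", "body": {
  "commands": [
    [0,0,0,-0.15,0,0,0],
    [3,0,0,-0.15,0,0,0],
    [5,0,0,-0.15,0,0,0],
    [5,0,0,-0.15,0,0,0],
    [5,0,0,-0.15,0,0,0],
    [5,0,0,-0.15,0,0,0],
    [5,0,0,-0.15,0,0,0],
    [5,0,0,-0.15,0,0,0]
  ]
}}

```text
clock: 21.15
tool_pos: [0.4726, 0.0003, 0.081]
orientation: [180.0, -0.0, -175.0]
force: [-0.1, 1.0, 0.4]
opening: 0.05
```

```bash
python3 -c "
from h import *
delta(.472,.0006,.2,-175)"
```

```text
t 21.15 pos [4.726e-01 3.000e-04 8.100e-02] rpy [ 180.     -0.   -174.97] F [-0.1  1.   0.4] op 0.05
shift cm [  0.06   0.04 -11.9 ] turn [ 0.     -0.      0.0005] rows 1.9 0.0
```

{"method": "move_arm", "body": {
  "commands": [
    [5,0,0,-1.5,0,0,0],
    [5,0,0,-4,0,0,0],
    [5,0,0,-7,0,0,0],
    [5,0,0,-10,0,0,0],
    [6,-2,0,-12,0,0,0],
    [6,-4.5,0,-12,0,0,0],
    [6,-4.5,0,-12,0,0,0],
    [6,-4.5,0,-12,0,0,0]
  ]
}}

```text
clock: 22.15
tool_pos: [0.5167, 0.004, 0.2006]
orientation: [-180.0, -0.1, -175.0]
force: [1.0, 0.3, -0.9]
opening: 0.0598
```

```bash
python3 -c "
from h import *
s=snap('side','13');w=snap('wrist','13')
a=np.hstack([cv2.resize(w['frame'][100:260,240:400],(400,400)),cv2.resize(s['frame'][130:230,300:400],(400,400))])
cv2.imwrite('pics/p13.png',a[:,:,::-1])
print(tri((s,0,0))if 0 else '')
delta(.5178,.0045,.2,-175)"
```

```text
t 22.25 pos [0.5167 0.004  0.2008] rpy [-1.7999e+02 -4.0000e-02 -1.7497e+02] F [-0.8  0.2 -0.3] op 0.06
shift cm [-0.11  0.04  0.08] turn [-0.0001 -0.0007  0.0005] rows 0.0 0.0
```

View pics/p13.png

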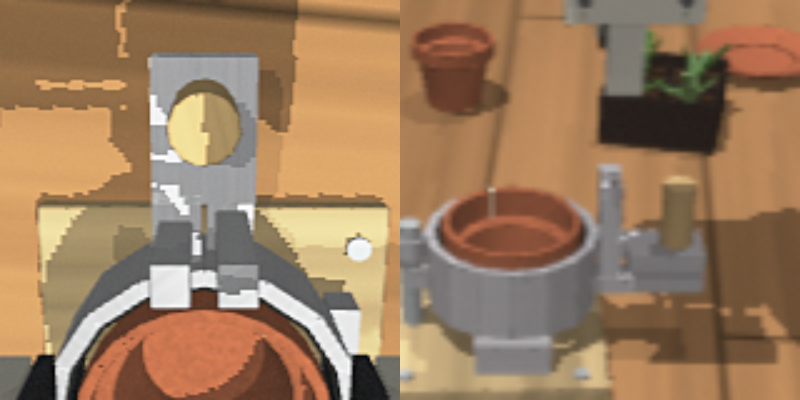

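```bash
python3 -c "
from h import *
w=load('wrist13')
for c in((171,286),(238,286),(204.5,286),(203,143)): print(onz(w,(c[0]+.5)/2.5-.5+240,(c[1]+.5)/2.5-.5+100,.125 if c[1]>200 else .119).round(4))
delta(.5178,.0045,.097,-175)"
```

```text
[ 0.5204 -0.0056  0.125 ]
[0.5187 0.014  0.125 ]
[0.5196 0.0042 0.125 ]
[4.784e-01 1.000e-04 1.190e-01]
t 22.25 pos [0.5167 0.004  0.2008] rpy [-1.7999e+02 -4.0000e-02 -1.7497e+02] F [-0.8  0.2 -0.3] op 0.06
shift cm [-0.12  0.04 10.38] turn [-0.0001 -0.0007  0.0005] rows 1.7 0.0
```

{"method": "move_arm", "body": {
  "commands": [
    [6,-0.1,0,2,0,0,0],
    [6,-0.1,0,4,0,0,0],
    [6,-0.1,0,6,0,0,0],
    [6,-0.1,0,8,0,0,0],
    [6,-0.1,0,9.5,0,0,0],
    [6,-0.1,0,10.5,0,0,0],
    [6,-0.1,0,10.5,0,0,0],
    [6,-0.1,0,10.5,0,0,0]
  ]
}}

```text
clock: 23.25
tool_pos: [0.5188, 0.0044, 0.0966]
orientation: [180.0, 0.0, -175.0]
force: [0.3, 0.1, 0.5]
opening: 0.06
```

```bash
python3 -c "
from h import *
s=snap('side','14');w=snap('wrist','14')
a=np.hstack([cv2.resize(w['frame'][100:260,240:400],(400,400)),cv2.resize(s['frame'][130:230,300:400],(400,400))])
cv2.imwrite('pics/p14.png',a[:,:,::-1])
delta(.5178,.0045,.095,-175)"
```

```text
t 23.35 pos [0.5188 0.0044 0.0967] rpy [ 1.7999e+02  6.0000e-02 -1.7496e+02] F [-0.7  0.1 -0. ] op 0.06
shift cm [0.1  0.02 0.17] turn [0.0002 0.0011 0.0006] rows 0.0 0.0
```

View pics/p14.png

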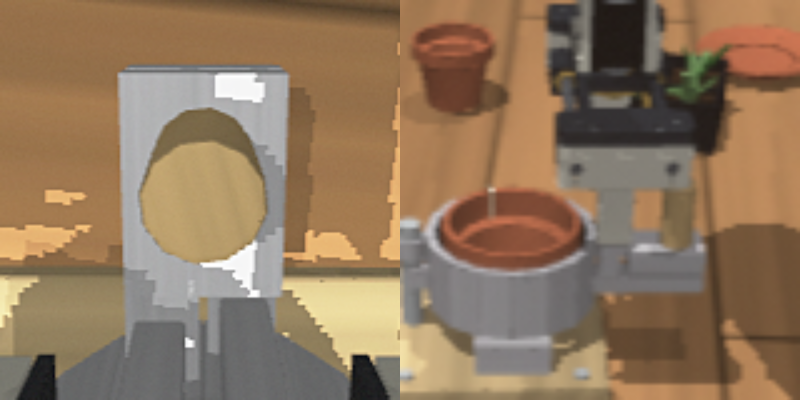

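{"method": "move_arm", "body": {
  "commands": [
    [5,0.1,0,0.1,0,0,0],
    [4,0.1,0,0.1,0,0,0],
    [3.5,0.1,0,0.1,0,0,0],
    [3,0.1,0,0.1,0,0,0],
    [2,0.1,0,0.1,0,0,0],
    [1,0.1,0,0.1,0,0,0],
    [0,0.1,0,0.1,0,0,0],
    [0,0.1,0,0.1,0,0,0]
  ]
}}

```text
clock: 24.35
tool_pos: [0.5174, 0.0044, 0.0951]
orientation: [180.0, 0.0, -175.0]
force: [-2.1, 3.8, 2.0]
opening: 0.0315
```

{"method": "move_arm", "body": {
  "commands": [
    [0,0,0,0,0,0,0],
    [0,0,0,0,0,0,0],
    [0,0,0,0,0,0,0],
    [0,0,0,0,0,0,0],
    [0,0,0,0,0,0,0],
    [0,0,0,0,0,0,0],
    [0,0,0,0,0,0,0],
    [0,0,0,0,0,0,0]
  ]
}}

```text
clock: 25.35
tool_pos: [0.5174, 0.0044, 0.0951]
orientation: [180.0, 0.0, -175.0]
force: [-2.5, 5.5, 2.2]
opening: 0.0316
```

```bash
python3 -c "
from h import *
s=snap('side','15');w=snap('wrist','15')
a=np.hstack([cv2.resize(w['frame'][100:260,240:400],(400,400)),cv2.resize(s['frame'][130:230,300:400],(400,400))])
cv2.imwrite('pics/p15.png',a[:,:,::-1])
delta(.5178,.0045,.095,-175)"
```

```text
t 25.45 pos [0.5174 0.0044 0.0951] rpy [ 1.7998e+02  1.0000e-02 -1.7497e+02] F [-2.4  5.9  2.8] op 0.0318
shift cm [-0.04  0.01  0.01] turn [0.0003 0.0001 0.0005] rows 0.0 0.0
```

View pics/p15.png

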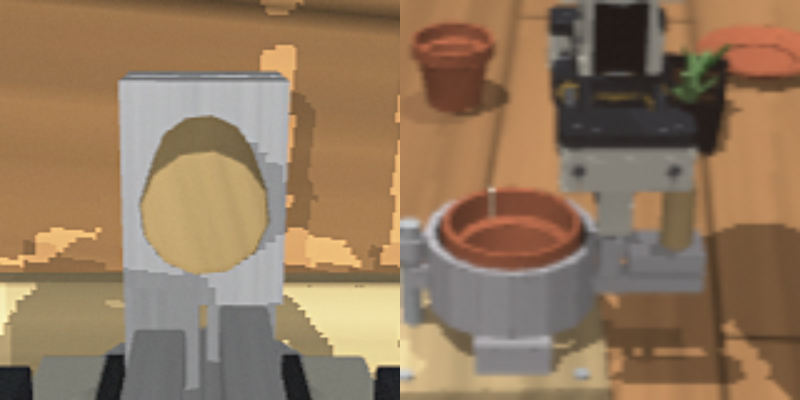

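```bash
python3 -c "
from plant import job
print(job.close_job())"
```

```text
the job is handed in; nothing more can be done
None
```

The job is handed in at about 25 s of the 61 s allowed, with the gripper still squeezing the lugs; no verdict was reported.

- **Clamp:** I pushed the swinging half shut against its stop. It stopped moving at about 20 N.
- **Pin:** I took the pale-knobbed pin from the block and left the yellow look-alike alone. It went down through both ears until the knob seated, pressed home with about 24 N. The tool stopped within 1 mm of the expected height, and the later pictures show the knob upright on the upper ear.
- **Lugs:** They are pinched at half the most grip force. The finger opening reads 31.6 mm against 32 mm nominal. The knob read 21.4 mm against 22 mm, so the reading runs slightly low.
- **Pot:** The last pictures show it standing in its seat, with the ears aligned.

Two checks were less than perfect. The three cameras disagreed by 2 to 5 mm on absolute positions, so I used the pin-to-hole offset, on which they agreed to about 1 mm. The wrist also carries a side load of about 6 N in the final grip, because the fingers are slightly off-centre on the lugs.

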